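# Wedge a rocking drawer cabinet in the stockroom

### The job

The small blue drawer cabinet on the bench rocks, because the yellow foot under its yellow corner pad does not reach the bench. Without lifting or carrying anything, push the orange wedge along the bench, thin end first, under that foot until it is snug but does not jack the cabinet up; then press down on the yellow pad to test that the corner no longer rocks (if it still dips, push the wedge farther and test again). Finish with the hand clear, the cabinet level where it stood and the wedge snug under the foot, and leave the other things on the bench alone.

Things in the scene. Friction and masses are not known exactly. Their poses are not given: they have to be found in the camera images.
- cabinet: Blue drawer cabinet, 200 x 260 mm (x, y), top 132 mm above the bench, about 3 kg, loose on four round feet at x = +-75, y = +-105 mm, its floor 22 mm up. A 50 mm high red bin is fixed on top at (-x, +y), grey drawer fronts on +x. Origin: on the bench under its centre, z up. The foot at (+75, -105) is short: 3 N down on that corner rocks the cabinet about its diagonal.
- pad: Square yellow pad 44 x 44 mm, 6 mm thick, fixed on the cabinet's top at its (+x, -y) corner, straight above the short foot; the place to press. Origin: centre of its underside, z up; its top is 6 mm above the origin.
- foot_ball (a point): Centre of the yellow ball (24 mm in diameter) of the short foot, under the pad. The ball's underside is 12 mm below this point and hangs 5 to 11 mm above the bench at the start (it varies). The cabinet's two nearest side faces are 25 mm away from this point.
- wedge: Orange wedge, loose, 160 x 56 mm, 0.12 kg. Origin: centre of its underside; x along it to the thin end (2 mm thick at x = +80 mm), z up; flat back 28 mm high at x = -80. Starts 4 to 10 cm short of the foot, not quite aimed at it. Slides at 1 to 2 N; on meeting the foot the force passes 5 N within a few mm, above about 15 N it jacks or shoves the cabinet. It does not slip out when the pad is pressed.
- ramp: Frame on the wedge's evenly sloping top (1 mm in 6.2 mm): origin at the middle of the slope, 15 mm above the bench, x down the slope to the thin end, z square to the slope and upwards. The ball rests on the slope when its centre is 12 mm from it along this z.
- shackle_a: Bystander: loose steel bow shackle with a red pin lying on the bench, 70 x 65 x 16 mm; to be left alone
- shackle_b: Bystander: second loose steel bow shackle with a red pin, 70 x 65 x 16 mm; to be left alone
- tape_roll: Bystander: brown ring (tape roll) lying flat, 90 mm across, 24 mm high; to be left alone
- oil_can: Bystander: green can, 56 mm across, 110 mm tall; to be left alone
- small_bin: Bystander: small open yellow bin 90 x 70 x 50 mm; to be left alone
- carton: Bystander: small cardboard carton 80 x 60 x 55 mm; to be left alone
- screwdriver: Bystander: screwdriver lying on the bench; origin at its middle; to be left alone
There are look-alikes about, which are no part of the job. Of the things that look like the wedge, take the one that is farthest from the robot's base at the start.

How it is judged:
On the way, in this order (a step that is already met when the one before it is completed fails the run):
1. the wedge is under the short foot and meets it (gap under 1.5 mm) (z of foot_ball in the frame of ramp between 0.008 and 0.0135 m and x of foot_ball in the frame of ramp between -0.07 and 0.075 m and y of foot_ball in the frame of ramp between -0.027 and 0.027 m), for 0.2 s.
2. the yellow pad is pressed with more than 4 N and the corner does not give: the cabinet stays level (within 0.013 rad) and the foot on the wedge (all of step 1 and contact force between the fingers and pad above 4 N and angle between cabinet's own z axis and vertical below 0.013 rad), for 0.2 s.
At the end, for the whole second after the job is handed in: The wedge lies flat with the short foot on its slope (gap at most 1.5 mm, foot's centre within the wedge's width), the cabinet is level within 0.013 rad, within 25 mm of where it stood, and all is at rest (all of step 1 and angle between cabinet's own z axis and vertical below 0.013 rad and distance of cabinet from where it was at the start of the episode below 0.025 m and angle between wedge's own z axis and vertical below 0.03 rad and linear speed of each of wedge, cabinet below 0.01 m/s and angular speed of cabinet below 0.05 rad/s); the robot touches nothing.
It fails at once if the wedge is lifted off the bench (height (world z) of wedge above 0.015 m or angle between wedge's own z axis and vertical above 0.25 rad).
It fails at once if the cabinet is lifted, tipped or shoved away (height (world z) of cabinet above 0.02 m or angle between cabinet's own z axis and vertical above 0.15 rad or distance of cabinet from where it was at the start of the episode above 0.04 m).
It fails at once if another thing on the bench is moved more than 30 mm (distance of any of shackle_a, shackle_b, tape_roll, oil_can, small_bin, carton, screwdriver from where it was at the start of the episode above 0.03 m).
It also fails if it takes over 51 s, if anything falls off the work surface, if the arm or the gripper's body presses on something with over 40 N, if the wrist force passes 120 N, or if a joint passes its speed limit or range.

### The arm

A 6-joint arm with a two-finger parallel gripper is mounted at the origin on the work surface. World frame = base frame: x ahead of the robot, y to its left, z up, the work surface at z = 0. Lengths are in m, angles in rad, forces in N, time in s.
With the tool pointing down it reaches from about 0.375 to 0.975 m from the base axis. Payload 3.8 kg.
Tool frame: the origin (TCP) lies midway between the tips of the shut fingers; the grasp point (between the pads) lies 19 mm behind it; z points along the fingers, y is the line along which they close (so a half turn about z gives the same grasp; the last joint's range is limited). The gripper opens to 88 mm and grips with 3 to 60 N. Pads are 18 mm wide; open, the fingers measure 123 mm over their backs; the gripper's body (75 mm by 187 mm) begins 45 mm behind the grasp point.
Start: joints at [-1.249, 0.264, 1.604, -0, 1.274, -0.037], TCP at [0.237, -0.632, 0.239] pointing down, gripper open.
Joint ranges: [-2.63, 2.63], [-0.94, 2.18], [0.31, 2.57], [-1.31, 4.45], [0, 2.66], [-2.55, 2.55]. Speed limits (rad/s): [2.57, 2.57, 3.14, 3.14, 3.14, 3.14].

### API

Orientations are given as a rotation vector (axis times angle).
In Python, from cell import manip, inverse_kinematics, cams, order gives the robot as it stands. Calls block until the motion is done:
- manip.move_pose(position, orientation): joint-space move of the TCP to a pose.
- manip.move_linear(position, rate=0.15, rot=None): straight line of the TCP; rot=None keeps the orientation; rate is the mean speed in m/s.
- manip.set_joints(angles): joint-space move.
- manip.set_gripper(opening, force=None): finger opening in m; force is the grip in N (None keeps the last); returns when the fingers have stopped.
- manip.dwell(seconds).
- inverse_kinematics(position, orientation): joint angles nearest the present ones, or None.
- manip.state(): the state.
- cams.capture(name): name is "scene" or "top" or "wrist"; returns a dict with "image" (480x640x3 uint8, blue, green, red), "z_map" (480x640 float32, m along the optical axis (not along the pixel's ray), 0 where there is no reading), "intrinsics" (3x3 intrinsics, pixels), "position" and "orientation" of the camera in the world; the wrist camera has in their place "T_tool_cam" (4x4, takes a point from camera to tool coordinates, whose origin is the TCP and whose axes are the flange's). Camera axes: x right, y down, z forward; pixel columns grow to the right and rows downward; lengths in m; the calibration is good to about 2 mm. A picture is of the moment at which its call begins: read the wrist's pose just before it.
A pose or a line that the arm cannot do raises manip.IKError and nothing moves.
- order.close_job(): hands the job in; it is judged then, once.
The state is a dict: "clock": time; "joint_pos": joint angles; "joint_velocities": joint speeds; "tau": joint torques, N m; "tool_pos": TCP position; "tcp_rot": TCP orientation; "contact_force": force on the tool from outside, world axes, zero at the start; "moment": the same for the moment, N m; "gripper_width": finger opening in m; "grasp_force": force on a finger pad.
Only numpy, scipy, OpenCV 4.12 (cv2) and the standard library are available. Lean on these libraries where they do the work, as an engineer would, in place of code of your own. Each camera call takes 0.05 s, during which the arm holds its last target. There are 200 camera calls.

## Working session

There is one attempt and no reset: what is moved stays moved. The work goes in short steps, each a Python script; the robot and the scene stay as the last script left them, time stands still between calls to the robot, and variables do not carry over. Pictures are saved under pics/ and viewed, at most 10 in all, crops included, and the job is handed in when it is done.

```bash
mkdir -p pics; ls; cat > h.py <<'E'
import numpy as np, cv2
from scipy.spatial.transform import Rotation as R
from cell import manip, inverse_kinematics, cams, order
def rm(o):
    o=np.array(o); return o if o.shape==(3,3) else (R.from_quat(o) if o.size==4 else R.from_rotvec(o)).as_matrix()
def cap(name):
    s=manip.state(); c=cams.capture(name)
    if name=="wrist":
        T=np.eye(4);T[:3,:3]=rm(s["tcp_rot"]);T[:3,3]=s["tool_pos"];T=T@c["T_tool_cam"]
    else:
        T=np.eye(4);T[:3,:3]=rm(c["orientation"]);T[:3,3]=c["position"]
    c["T"]=T; return c
def cloud(c):
    K=c["intrinsics"];z=c["z_map"];v,u=np.mgrid[:480,:640]
    p=np.stack([(u-K[0,2])/K[0,0]*z,(v-K[1,2])/K[1,1]*z,z],-1)
    return p@c["T"][:3,:3].T+c["T"][:3,3]
E
python3 - <<'E'
from h import *
import pickle
for n in("scene","top"):
    c=cap(n); cv2.imwrite(f"pics/{n}.png",c["image"]); pickle.dump(c,open(n+".pkl","wb"))
    print(n,c["orientation"],c["T"].round(3).tolist(),c["intrinsics"].tolist())
print(manip.state())
E
```

```text
pics
scene [-1.24626145 -2.40431117  0.80972972] [[-0.572, 0.643, -0.51, 1.185], [0.82, 0.461, -0.339, 0.404], [0.017, -0.612, -0.791, 1.138], [0.0, 0.0, 0.0, 1.0]] [[478.87722953099944, 0.0, 320.7490053522659], [0.0, 478.87722953099944, 228.60482568527635], [0.0, 0.0, 1.0]]
top [-2.14355694  2.13756833 -0.14823498] [[0.003, -0.989, 0.147, 0.273], [-1.0, -0.002, 0.009, -0.026], [-0.009, -0.147, -0.989, 1.676], [0.0, 0.0, 0.0, 1.0]] [[566.7015060919904, 0.0, 321.05201600243856], [0.0, 566.7015060919904, 236.25198203349746], [0.0, 0.0, 1.0]]
{'clock': 0.1, 'joint_pos': array([-1.24891208e+00,  2.64691394e-01,  1.60523397e+00, -2.44601527e-05,
        1.27368806e+00, -3.69057577e-02]), 'joint_velocities': array([ 9.63217038e-04, -3.64125060e-03, -4.36785618e-03,  1.17996705e-03,
       -5.57693956e-05,  1.84836977e-03]), 'tau': array([ 3.53266360e-04, -5.03620541e+01, -3.58070576e+01,  7.31713674e-02,
        2.33308197e-02, -4.57367810e-05]), 'tool_pos': array([ 0.23680558, -0.63141629,  0.23750522]), 'tcp_rot': array([-3.08920886e+00, -5.60222702e-01,  4.86806983e-04]), 'contact_force': array([-1.02534808,  0.59278027, -1.3626471 ]), 'moment': array([-0.01329333, -0.0046195 ,  0.03249591]), 'grasp_force': 0.0, 'gripper_width': 0.0880980929466757}
```

View pics/top.png

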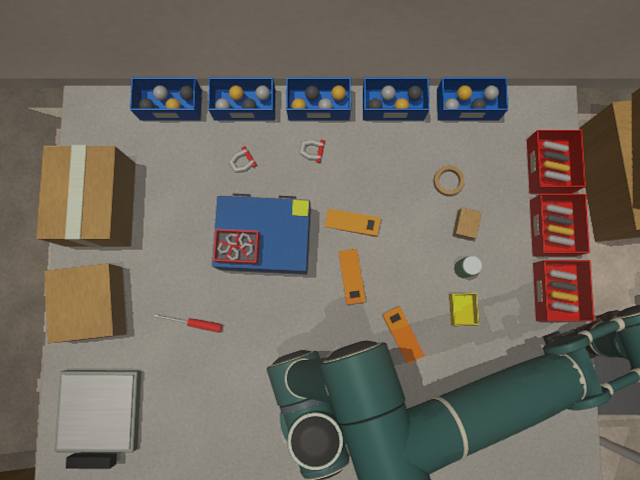

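View pics/scene.png

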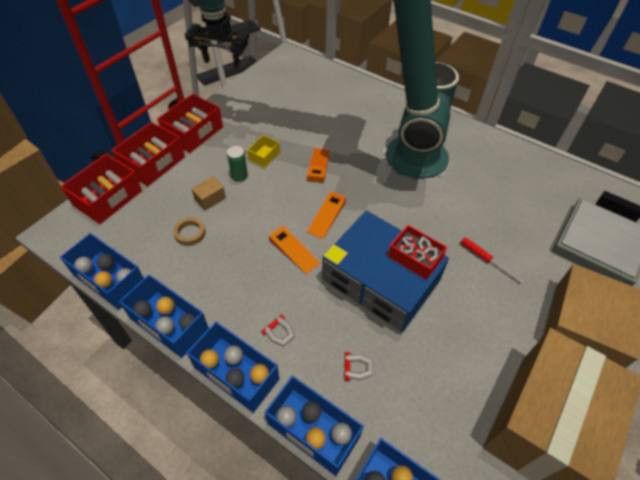

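The top view shows three wedge look-alikes: (353,222), (351,277) and (403,333). The base is at about (320,440), so the farthest is the one at (353,222), beside the pad at (300,208). I'll measure it and check it in a crop.

```bash
cat > m.py <<'E'
from h import *
import pickle
def ray(c,uv,z):
    K=c["intrinsics"];d=np.array([(uv[0]-K[0,2])/K[0,0],(uv[1]-K[1,2])/K[1,1],1]);d=c["T"][:3,:3]@d
    o=c["T"][:3,3];return o+d*(z-o[2])/d[2]
E
python3 - <<'E'
from m import *
cs={n:pickle.load(open(n+".pkl","rb")) for n in("top","scene")}
for n,c in cs.items():
    hsv=cv2.cvtColor(c["image"],cv2.COLOR_BGR2HSV);P=cloud(c)
    for nm,lo,hi in(("orange",(8,150,80),(20,255,255)),("yellow",(24,150,80),(35,255,255)),("blue",(105,120,60),(125,255,255))):
        m=cv2.inRange(hsv,lo,hi); cnt,_=cv2.findContours(m,cv2.RETR_EXTERNAL,cv2.CHAIN_APPROX_NONE)
        for k in cnt:
            if cv2.contourArea(k)<120: continue
            r=cv2.minAreaRect(k); mm=np.zeros_like(m);cv2.drawContours(mm,[k],-1,255,-1); mm=cv2.erode(mm,np.ones((3,3)))
            q=P[(mm>0)&(c["z_map"]>0)]
            if len(q)<20 or q[:,2].min()<-.03: continue
            med=np.median(q,0)
            if np.hypot(*med[:2])>1 : continue
            print(n,nm,np.round(r[0],1),"med",med.round(3),"z",np.percentile(q[:,2],[3,97]).round(3))
            if nm!="blue": print("   box@zmed",[ray(c,b,med[2])[:2].round(3).tolist() for b in cv2.boxPoints(r)])
c=cs["top"]; cv2.imwrite("pics/crop.png",cv2.resize(c["image"][180:310,200:400],None,fx=4,fy=4,interpolation=cv2.INTER_CUBIC))
# height profile along wedge
P=cloud(c)
for u in range(328,380,6): print(u,P[222+(u-350)//8+0,u].round(4))
E
```

```text
top orange [403.  334.5] med [ 0.235 -0.247  0.014] z [0.001 0.029]
   box@zmed [[0.292, -0.187], [0.317, -0.238], [0.176, -0.306], [0.151, -0.257]]
top orange [351.8 276.1] med [ 0.4   -0.099  0.015] z [-0.001  0.029]
   box@zmed [[0.476, -0.061], [0.485, -0.117], [0.328, -0.139], [0.32, -0.084]]
top orange [560.1 229.5] med [ 0.533 -0.696  0.063] z [0.053 0.072]
   box@zmed [[0.531, -0.656], [0.552, -0.662], [0.536, -0.737], [0.516, -0.731]]
top orange [352.3 222.1] med [ 0.563 -0.104  0.015] z [0.    0.028]
   box@zmed [[0.548, -0.019], [0.604, -0.028], [0.577, -0.186], [0.522, -0.176]]
top yellow [464.8 309. ] med [ 0.307 -0.424  0.002] z [-0.006  0.048]
   box@zmed [[0.351, -0.393], [0.356, -0.466], [0.264, -0.468], [0.26, -0.396]]
top yellow [300.  207.3] med [0.582 0.048 0.136] z [0.129 0.142]
   box@zmed [[0.564, 0.07], [0.605, 0.067], [0.602, 0.025], [0.56, 0.028]]
top blue [260.6 233.1] med [0.533 0.126 0.131] z [0.124 0.137]
top blue [318. 115.] med [0.884 0.    0.046] z [0.014 0.073]
top blue [242.  114.5] med [0.884 0.224 0.046] z [0.014 0.072]
top blue [240.   94.5] med
[... 1555 characters left out ...]
 z [0.036 0.123]
   box@zmed [[-0.872, -0.253], [-1.091, -0.319], [-1.102, -0.097], [-0.889, -0.045]]
scene blue [397. 459.] med [0.889 0.401 0.022] z [0.    0.087]
scene blue [313.1 424.5] med [0.928 0.231 0.05 ] z [0.    0.089]
scene blue [170.4 316.1] med [ 0.93  -0.192  0.054] z [0.    0.089]
scene blue [387.3 260. ] med [0.542 0.142 0.131] z [0.127 0.134]
scene blue [576.9  16.9] med [-0.95   0.21   0.133] z [0.042 0.223]
328 [ 0.5733 -0.0303  0.0059]
334 [ 0.5708 -0.0483  0.0032]
340 [ 0.5704 -0.0662  0.0057]
346 [ 0.5656 -0.0837  0.0161]
352 [ 0.562  -0.1014  0.0195]
358 [ 0.56   -0.1195  0.0137]
364 [ 0.5587 -0.1368  0.0218]
370 [ 0.5554 -0.1544  0.0235]
376 [ 0.5518 -0.1717  0.0273]
```

View pics/crop.png

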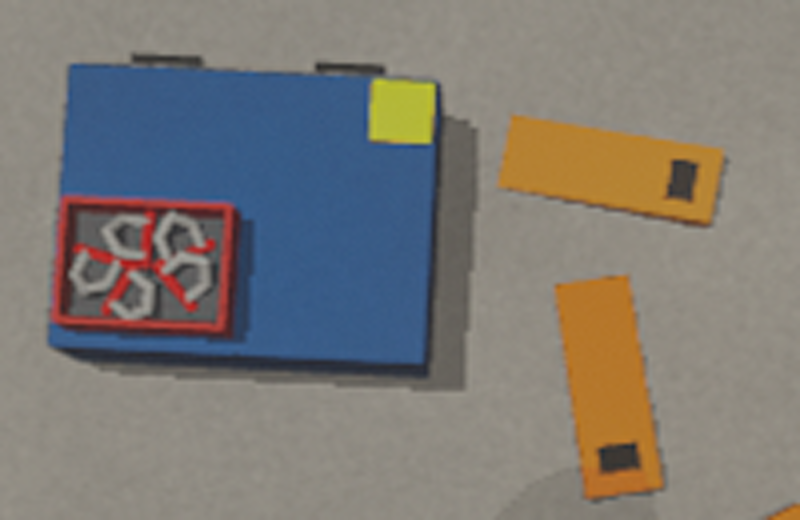

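The crop shows the chosen wedge with its thin left end at crop (505,155) facing the yellow pad at (402,112). Its thick back, with the dark mark, is at (715,190). Heights fall from 28 mm to 0 towards the cabinet, and the size and pad height (136 to 138 mm) fit the description. Next I'll get behind it with a two-finger pusher.

```bash
cat >> m.py <<'E'
foot=np.array([.583,.048]); back=np.array([.549,-.181])
h=(foot-back)/np.linalg.norm(foot-back)
def tool(h,s): 
    x=np.array([*h,0])*s; z=np.array([0,0,-1.]); return R.from_matrix(np.c_[x,np.cross(z,x),z]).as_rotvec()
def F(n=6):
    a=[]
    for _ in range(n): manip.dwell(.03); a.append(manip.state()["contact_force"])
    return np.mean(a,0)
E
python3 - <<'E'
from m import *
st=back-.05*h
best=None
for s in(1,-1):
    j=inverse_kinematics([*st,.12],tool(h,s)); print(s,None if j is None else np.round(j,2))
    j2=inverse_kinematics([*(back+.12*h),.01],tool(h,s)); print(None if j2 is None else np.round(j2,2))
    if j is not None and j2 is not None and (best is None or abs(j[5]-manip.state()["joint_pos"][5])<best[0]): best=(abs(j[5]-manip.state()["joint_pos"][5]),s)
s=best[1]; open("s.txt","w").write(str(s))
manip.set_gripper(.02,10)
manip.move_pose([*st,.12],tool(h,s)); print(manip.state()["clock"],manip.state()["tool_pos"])
manip.move_linear([*st,.010],rate=.12); print(manip.state()["clock"],manip.state()["tool_pos"],F())
c=cap("wrist");cv2.imwrite("pics/w1.png",c["image"])
E
```

```text
1 [-0.44  0.2   1.91 -0.    1.03 -0.3 ]
[-0.15  0.31  2.01 -0.    0.82 -0.01]
-1 None
None
3.0583 [ 0.54177004 -0.23155282  0.1204341 ]
4.125 [ 0.54242902 -0.23085737  0.01081531] [-0.13244337 -0.29872697 -0.11980241]
```

View pics/w1.png

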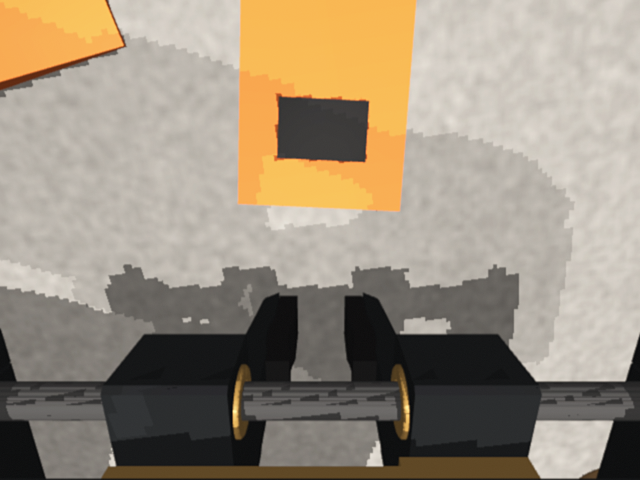

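```bash
python3 - <<'E'
from m import *
b=F()
for d in list(np.arange(-.03,.086,.0145)):
    manip.move_linear([*(back+(d-.009)*h),.010],rate=.05)
    f=F(4)-b; print(round(d,4),f.round(2),"along",round(-f[:2]@h,2),round(manip.state()["clock"],1))
    if -f[:2]@h>4.5: break
c=cap("wrist");cv2.imwrite("pics/w2.png",c["image"])
c=cap("scene");cv2.imwrite("pics/s2.png",cv2.resize(c["image"][180:320,220:420],None,fx=4,fy=4,interpolation=cv2.INTER_CUBIC))
E
```

```text
-0.03 [-0.43 -0.33 -0.12] along 0.39 5.1
-0.0155 [-0.28 -0.27 -0.08] along 0.31 5.7
-0.001 [-0.28 -0.16  0.26] along 0.2 6.2
0.0135 [-0.43 -0.55 -0.1 ] along 0.61 6.8
0.028 [-0.    0.4   0.32] along -0.39 7.4
0.0425 [-0.43  0.03  0.13] along 0.03 8.0
0.057 [-0.01 -0.05 -0.25] along 0.05 8.5
0.0715 [-0.2  -0.02 -0.05] along 0.05 9.1
```

The w1 view shows the wedge's back at row 207, columns 238 to 400, centred on the fingers at columns 280 to 365 and nearly square to them.

View pics/s2.png

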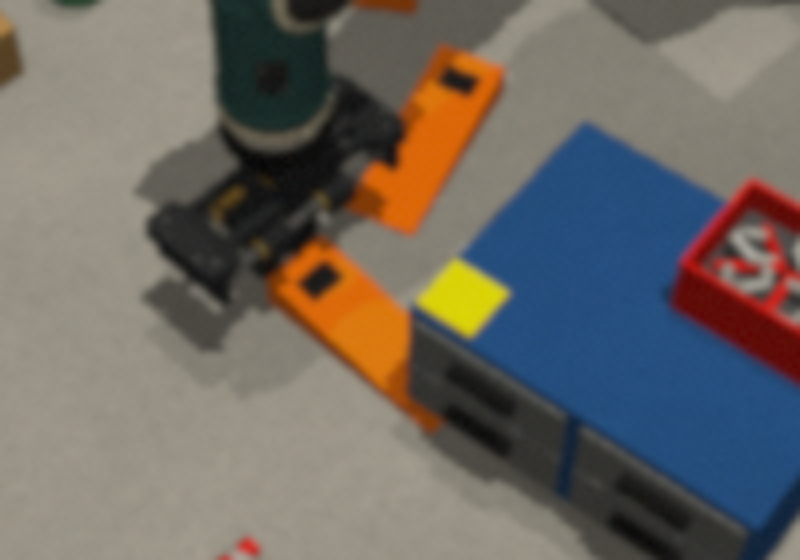

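View pics/w2.png

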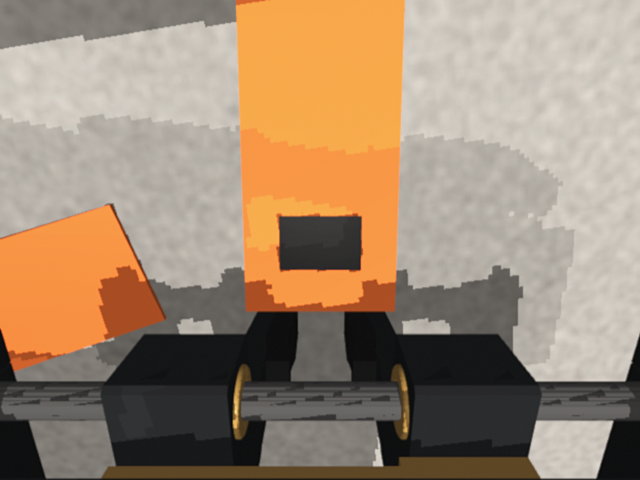

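s2 shows the wedge entering under the pad corner, with its thin end at crop (430,425). w2 shows the fingers flush and centred on the back (columns 245 to 397). I'll continue in fine steps, watching the force.

```bash
python3 - <<'E'
from m import *
b=F(); d=.0715; n=0
while d<.140:
    d+=.003 if d<.082 else .0015
    manip.move_linear([*(back+(d-.009)*h),.010],rate=.03)
    f=F(4)-b; a=-f[:2]@h
    s=manip.state()
    print(round(d,4),"along",round(a,2),f.round(1),"adv",round((s["tool_pos"][:2]-back)@h+.009,4),round(s["clock"],1))
    if a>4.5 or s["clock"]>28: break
E
```

```text
0.0745 along 0.2 [ 0.3 -0.2 -0.2] adv 0.0746 9.8
0.0775 along -0.18 [-0.3  0.2  0.4] adv 0.0776 10.2
0.0805 along 0.4 [ 0.3 -0.4 -0.1] adv 0.0806 10.6
0.0835 along 0.03 [ 0.1 -0.1 -0.2] adv 0.0836 10.9
0.085 along 0.05 [ 0.3 -0.1 -0.2] adv 0.0851 11.3
0.0865 along 0.65 [-0.1 -0.7 -0.1] adv 0.0866 11.7
0.088 along -0.13 [ 0.3  0.1 -0.2] adv 0.0881 12.1
0.0895 along 0.22 [ 0.6 -0.3  0.6] adv 0.0896 12.5
0.091 along 0.49 [ 0.5 -0.6 -0.3] adv 0.0911 12.8
0.0925 along -0.22 [ 0.6  0.1 -0.4] adv 0.0926 13.2
0.094 along 0.23 [ 0.2 -0.3  0.1] adv 0.0941 13.6
0.0955 along -0.0 [ 0.   0.  -0.2] adv 0.0956 14.0
0.097 along 0.2 [ 0.1 -0.2  0.2] adv 0.0971 14.4
0.0985 along 0.42 [-0.5 -0.4  0.6] adv 0.0986 14.8
0.1 along 0.47 [-0.1 -0.5 -0.2] adv 0.1001 15.2
0.1015 along 0.47 [ 0.5 -0.5  0.3] adv 0.1016 15.5
0.103 along -0.32 [0.9 0.2 0.2] adv 0.1031 15.9
0.1045 along -0.25 [ 0.1  0.2 -0.1] adv 0.1046 16.3
0.106 along 0.23 [ 0.2 -0.3 -0.4] adv 0.1061 16.7
0.1075 along 0.53 [ 0.  -0.5 -0.2] adv 0.1076 17.1
0.109 along 0.58 [ 0.  -0.6  0.3] adv 0.1091 17.4
0.1105 along 0.48 [-0.1 -0.5 -0.2] adv 0.1105 17.8
0.112 along 2.69 [-0.3 -2.7 -0.7] adv 0.1119 18.2
0.1135 along 5.11 [-0.8 -5.   0.1] adv 0.1133 18.6
```

```bash
python3 - <<'E'
from m import *
p=manip.state()["tool_pos"][:2]
manip.move_linear([*(p-.04*h),.010],rate=.12)
manip.move_linear([*(p-.04*h),.19],rate=.2)
manip.set_gripper(0,10)
manip.move_linear([*foot,.19],rate=.2)
manip.move_linear([*foot,.146],rate=.08)
b=F(8); z=.146
while z>.120:
    z-=.0015
    manip.move_linear([*foot,z],rate=.03)
    f=F(4)-b; s=manip.state(); print(round(z,4),f.round(1),s["tool_pos"][2].round(4),round(s["clock"],1))
    if f[2]>7: break
manip.dwell(.4); print(F()-b)
c=cap("scene");cv2.imwrite("pics/s3.png",cv2.resize(c["image"][180:320,220:420],None,fx=4,fy=4,interpolation=cv2.INTER_CUBIC))
E
```

```text
0.1445 [-0.   0.3  0.1] 0.1445 22.9
0.143 [ 0.2  0.2 -0.2] 0.143 23.3
0.1415 [-0.1  0.4 -0.2] 0.1415 23.7
0.14 [-0.4  0.2  0.4] 0.14 24.1
0.1385 [-0.2  0.   0. ] 0.1385 24.4
0.137 [-1.3 -0.1  4.7] 0.1377 24.8
0.1355 [-3.9 -0.2 11.9] 0.1375 25.2
[-3.78643588 -0.37233689 11.73635788]
```

The pad took 12 N while giving only 0.2 mm, at its nominal height of 138 mm, so the corner is firm. I'll retract and check.

```bash
python3 - <<'E'
from m import *
manip.move_linear([*foot,.22],rate=.1)
manip.move_linear([*(foot-.25*h),.25],rate=.25)
c=cap("scene");cv2.imwrite("pics/s4.png",cv2.resize(c["image"][180:320,220:420],None,fx=4,fy=4,interpolation=cv2.INTER_CUBIC))
c=cap("top");P=cloud(c);hsv=cv2.cvtColor(c["image"],cv2.COLOR_BGR2HSV)
m=cv2.inRange(hsv,(24,150,80),(35,255,255));cnt,_=cv2.findContours(m,0,1)
for k in cnt:
    if cv2.contourArea(k)>120: print(ray(c,cv2.minAreaRect(k)[0],.136).round(3))
print(manip.state()["clock"],F())
E
```

```text
[ 0.305 -0.394  0.136]
[0.582 0.048 0.136]
28.1167 [ 0.0785093  -0.34620379  0.0933597 ]
```

View pics/s4.png

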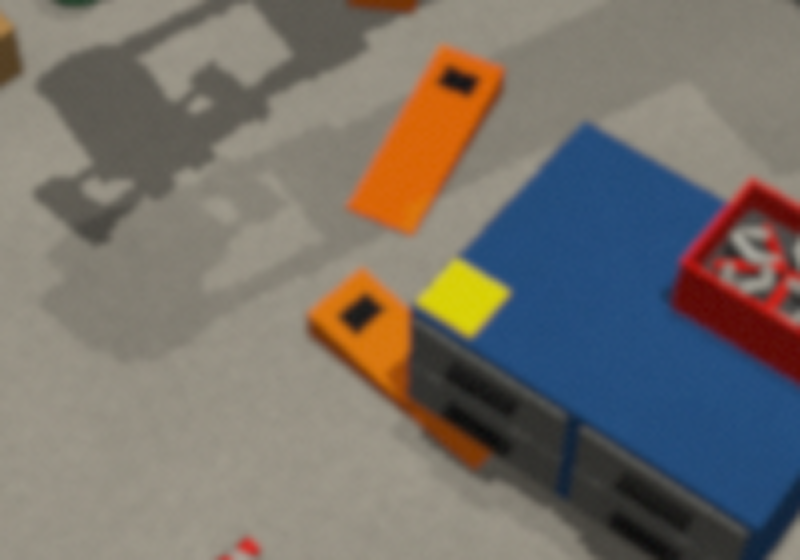

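s4 shows the wedge under the pad corner (tip at crop (478,470)), the cabinet unmoved, since the pad is still at (0.582, 0.048), and the hand clear.

```bash
python3 -c "
from cell import order
print(order.close_job())"
```

```text
the job is handed in; nothing more can be done
None
```

I handed the job in at about 28 s, with no verdict returned: the orange wedge is snug under the short foot (last push about 5 N), the pad took 12 N with only 0.2 mm of give, the cabinet is where it stood, and the hand is clear.

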